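Seat the perched table lamp in its charging dock and switch it off

TASK

The cordless table lamp was put down off centre and stands precariously on the rim of its charging dock. Centre it with light sideways taps of the fingertips until it drops into the dock's well and stands level there, without lifting it or taking it between the fingers, and without toppling it or shoving the dock along the worktop. Then gently press the black button on top of the lamp fully down to switch it off for charging, let the button come up again, and leave everything else as it stands.

Things in the scene. Friction and masses are not known exactly. Their poses are not given: they have to be found in the camera images.
- lamp: The lamp: loose, round, upright, 87 mm high, about 0.28 kg, centre of mass about 40 mm above the foot. From the foot up: brass collar 54 mm across and 24 mm high with a dark line round it; cream shade 47 mm across narrowing to 43; brass cap 45 mm across, its top at 82 mm; black push button. Origin: centre of the flat underside; z up its axis. Push it on the collar: pushed higher up it topples.
- lamp_foot (a point): Centre of the lamp's flat underside (the lamp's origin); moves with it. At the start it is on the dock's rim, 23 to 26 mm off the well's centre in some direction, lamp upright. Pushed towards the centre, the lamp leans up to about 10 degrees into the well once its middle passes the edge, then drops flat when within about 3 mm of centre.
- lamp_button_top (a point): Centre of the top face of the lamp's black button, on the lamp's axis, 87 mm above its foot; z is up along the lamp. The button is 20 mm across and stands 5 mm proud of the cap.
- lamp_button (a joint): Travel of the lamp's push button (m): 0 up, 0.0035 fully down. A spring brings it back; it begins to move at 2 N and is fully down at 4 N.
- dock: The charging dock: loose round puck of dark walnut, 112 mm across, 20 mm high, about 0.5 kg, on a rubber foot on the worktop. In its top is a round well 59 mm across and 4 mm deep, floored by a white charging puck; the flat rim round it is 26 mm wide. Origin: centre of the underside, on the worktop; z up. Four tiny green dots on its side show its -x direction.
- dock_well (a point): Centre of the floor of the dock's well, 16 mm above the dock's underside (the rim is 4 mm higher); z up. The lamp's foot belongs here.
- tumbler_1: Bystander: clear shot glass, 46 mm across, 57 mm high, on a slate coaster to the right of the work. Origin: centre of its underside.
- tumbler_2: Bystander: clear shot glass, 46 mm across, 59 mm high, on another slate coaster to the right. Origin: centre of its underside.
- jigger: Bystander: brass double-cone measure, 44 mm across, 97 mm high, upright on the right. Origin: centre of its underside.
- bitters: Bystander: small amber dropper bottle, 33 mm across, 102 mm high, upright on the right. Origin: centre of its underside.
- salt_jar: Bystander: spice jar with black lid, 40 mm across, 105 mm high, upright on the left. Origin: centre of its underside.
- corkscrew: Bystander: folded waiter's corkscrew, 28 x 115 x 13 mm, lying on the left. Origin: centre of its underside, y along it.

How it is judged:
On the way, in this order (a step that is already met when the one before it is completed fails the run):
1. the lamp has dropped into the dock's well and stands level (horizontal distance between lamp_foot and dock_well below 0.005 m and z of lamp_foot in the frame of dock_well below 0.002 m and angle between lamp's own z axis and vertical below 0.04 rad), for 0.3 s.
2. the lamp's button is pressed fully down while the lamp is seated (all of step 1 and value of joint lamp_button above 0.0028 m), for 0.05 s.
At the end, for the whole second after the job is handed in: The lamp stands level in the dock's well (foot within 5 mm of the well's centre and within 2 mm of its floor, tilt under 0.04 rad), its button up again, lamp and dock at rest, the dock within 15 mm of where it stood and every bystander within 15 mm of its place (all of step 1 and value of joint lamp_button below 0.001 m and linear speed of each of lamp, dock below 0.02 m/s and distance of each of dock, tumbler_1, tumbler_2, jigger, bitters, salt_jar, corkscrew from where it was at the start of the episode below 0.015 m and angle between dock's own z axis and vertical below 0.03 rad); the robot touches nothing.
It fails at once if the lamp is toppled (over 0.45 rad) or knocked off the dock (angle between lamp's own z axis and vertical above 0.45 rad or z of lamp_foot in the frame of dock_well below -0.006 m).
It fails at once if the lamp is lifted more than 8 mm above the dock's rim, or taken between the fingers (z of lamp_foot in the frame of dock_well above 0.012 m or (horizontal distance between the grasp point and lamp below 0.02 m and height (world z) of the grasp point below 0.105 m)).
It fails at once if the lamp is hit or pressed with more than 20 N (contact force between the arm and lamp above 20 N).
It fails at once if the dock is shoved more than 15 mm or lifted (distance of dock from where it was at the start of the episode above 0.015 m or height (world z) of dock above 0.008 m).
It fails at once if a bystander is moved more than 15 mm or knocked over (distance of any of tumbler_1, tumbler_2, jigger, bitters, salt_jar, corkscrew from where it was at the start of the episode above 0.015 m or angle between any of tumbler_1, tumbler_2, jigger, bitters, salt_jar's own z axis and vertical above 0.3 rad).
It also fails if it takes over 51 s, if anything falls off the work surface, if the arm or the gripper's body presses on something with over 40 N, if the wrist force passes 120 N, or if a joint passes its speed limit or range.

ROBOT

A 7-joint arm with a two-finger parallel gripper is mounted at the origin on a cart in front of the work surface, level with it; the furniture and walls round the work are solid. World frame = base frame: x ahead of the robot, y to its left, z up, the work surface at z = 0. Lengths are in m, angles in rad, forces in N, time in s.
With the tool pointing down it reaches from about 0.425 to 0.8 m from the base axis. Payload 8.3 kg.
Tool frame: the origin (TCP) lies on the front face of the gripper's body, between the roots of the fingers; the fingertips stand 73 mm ahead of it and the grasp point (between the pads) lies 54 mm ahead of it; z points along the fingers, y is the line along which they close (so a half turn about z gives the same grasp; the last joint's range is limited). The gripper opens to 85 mm and grips with 20 to 120 N. Pads are 22 mm wide; open, the fingers measure 114 mm over their backs; the gripper's body (76 mm by 85 mm) begins 54 mm behind the grasp point. The pads swing forward as they close: fully open they stand 13 mm farther back than shut.
Start: joints at [1.112, 0.383, 0.016, 1.37, -0.006, 1.388, -0.046], TCP at [0.241, -0.577, 0.304] pointing down, gripper open.
Joint ranges: [-2.95, 2.95], [-0.25, 2.06], [-1.52, 1.56], [0.18, 2.33], [-1.44, 4.58], [0.02, 2.06], [-3.01, 3.01]. Speed limits (rad/s): [2.39, 2.39, 3.01, 3.01, 3.14, 3.14, 3.14].

INTERFACE

Orientations are given as [roll, pitch, yaw] about the fixed x, y, z axes, in that order (R = Rz(yaw) Ry(pitch) Rx(roll)).
In Python, from plant import arm gives the robot as it stands.
- The arm moves only by the shell command python3 steer.py [OPENING], which reads ROWS from standard input. ROWS is a JSON list of rows, 1 to 20 of them, each an object with the fields sx, sy, sz (the shift in m), drx, dry, drz (a rotation vector in rad); a field left out counts as zero; each row shifts and turns the commanded pose from where the row before left it, along the tool's axes as they then stand; what a row does not reach is not made up. A row lasts 1/10 s, in which the tool goes at most 0.05 m and 0.15 rad, less where a joint would pass 70% of its speed; a pose out of reach is approached as far as the arm can. OPENING is the finger opening in m, set as the command begins (- or left out keeps the last). The fingers move at their own pace and stop on an object; the grip force is fixed at half the most. Time passes only in rows, so rows that do not move let the fingers close. It prints the time, the measured TCP pose, the force, the opening and the grip force at its end. Input that does not fit is refused with a message, and nothing moves.
- arm.state(): the state, without advancing time (a new reading comes with each control period).
- arm.read_camera(name): name is "scene" or "top" or "wrist"; returns the picture (420x560x3 uint8, blue, green, red); there is no depth.
- arm.camera_info(name): a dict with "fx", "fy", "cx", "cy" (pixels), "rvec" (rotation vector, rad) and "tvec" (3), from world to camera coordinates, as OpenCV has them. Camera axes: x right, y down, z forward; pixel columns grow to the right and rows downward; lengths in m; the calibration is good to about 2 mm. A picture is of the moment at which its call begins: read the wrist's pose just before it. camera_info takes no time and is no camera call; for the wrist camera it gives the pose at the moment of the call.
- arm.sign_off(): hands the job in; it is judged then, once.
The state is a dict: "time_s": time; "qpos": joint angles; "dq": joint speeds; "joint_efforts": joint torques, N m; "tool_pos": TCP position; "orientation": TCP orientation; "contact_force": force on the tool from outside, world axes, zero at the start; "torque": the same for the moment, N m; "gripper_width": finger opening in m; "gripper_force": force on a finger pad.
Only numpy, scipy, OpenCV 4.12 (cv2) and the standard library are available. Lean on these libraries where they do the work, as an engineer would, in place of code of your own. Each camera call takes 0.05 s, during which the arm holds its last target. There are 200 camera calls.

## Working session

There is one attempt and no reset: what is moved stays moved. The work goes in short steps, Python scripts to look and compute and a shell command to move; the robot and the scene stay as the last step left them, time stands still between calls to the robot, and variables do not carry over. Pictures are saved under pics/ and viewed, at most 10 in all, crops included, and the job is handed in when it is done.

```bash
ls; mkdir -p pics; python3 - <<'E'
from plant import arm
import cv2,numpy as np
s=arm.state();print(s['time_s'],s['tool_pos'],s['orientation'])
a=arm.read_camera('scene');b=arm.read_camera('top')
cv2.imwrite('pics/s0.png',a);cv2.imwrite('pics/t0.png',b)
for n in('scene','top'):
  i=arm.camera_info(n);R=cv2.Rodrigues(np.array(i['rvec']))[0];print(n,i,-R.T@np.array(i['tvec']))
E
```

```text
pics
plant.py
steer.py
0.0 [ 0.24087503 -0.57631018  0.30285846] [-3.13958955e+00  3.17439759e-05  3.95898031e-01]
scene {'fx': 529.538631965928, 'fy': 529.538631965928, 'cx': 285.5148263499603, 'cy': 213.6544715345514, 'rvec': array([ 0.83946985, -2.40309758,  1.2676671 ]), 'tvec': array([0.32496005, 0.26915295, 1.42355837])} [-0.36814949  1.0080061   1.02613372]
top {'fx': 515.791052146733, 'fy': 515.791052146733, 'cx': 279.60331039834165, 'cy': 207.22469189611604, 'rvec': array([ 2.10839346, -2.15039882,  0.19037057]), 'tvec': array([-0.07631318,  0.49123986,  1.28618422])} [ 0.25564573 -0.08180935  1.35253933]
```

View pics/s0.png

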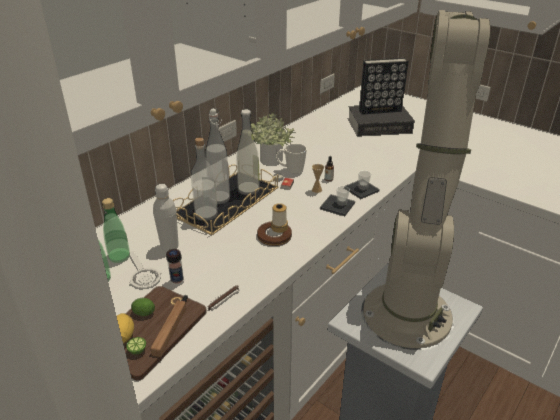

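View pics/t0.png

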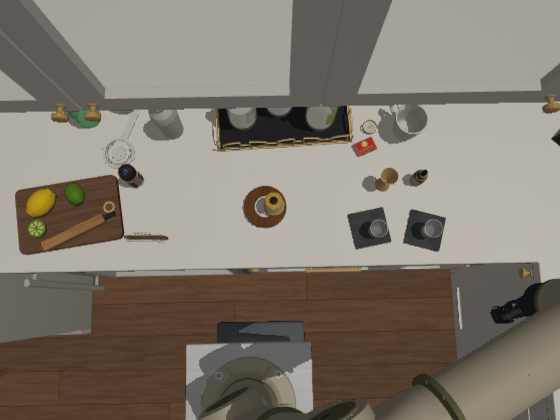

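The top view shows the dock near (265,207) with the lamp at about (273,204), offset to the right (−y). The scene view has the lamp at (279,217) on the dock at (275,233). Next I enlarge both and measure.

```bash
cat > h.py <<'E'
import cv2,numpy as np
from plant import arm
def ray(n,uv,z,i=None):
    i=i or arm.camera_info(n);R=cv2.Rodrigues(np.array(i['rvec']))[0];c=-R.T@np.array(i['tvec'])
    d=R.T@np.array([(uv[0]-i['cx'])/i['fx'],(uv[1]-i['cy'])/i['fy'],1]);return c+d*(z-c[2])/d[2]
def proj(n,p,i=None):
    i=i or arm.camera_info(n);R=cv2.Rodrigues(np.array(i['rvec']))[0];q=R@np.array(p)+i['tvec']
    return np.array([i['cx']+i['fx']*q[0]/q[2],i['cy']+i['fy']*q[1]/q[2]])
E
python3 - <<'E'
from h import *
a=cv2.imread('pics/s0.png');b=cv2.imread('pics/t0.png')
c1=cv2.resize(a[195:255,245:305],(400,400),interpolation=2);c2=cv2.resize(b[177:237,235:295],(400,400),interpolation=2)
cv2.imwrite('pics/c0.png',np.hstack([c1,c2]))
# dock blob: dark/brown within ROI top view
for n,im,(x0,y0,x1,y1) in(('top',b,(235,177,295,237)),('scene',a,(245,195,305,255))):
    roi=im[y0:y1,x0:x1];g=cv2.cvtColor(roi,cv2.COLOR_BGR2HSV)
    m=((g[...,2]<110)).astype(np.uint8)
    cs,_=cv2.findContours(m,0,2);k=max(cs,key=cv2.contourArea)
    h=cv2.convexHull(k);e=cv2.fitEllipse(h);u=np.array(e[0])+(x0,y0);print(n,u,e,ray(n,u,.01),ray(n,u,.02))
E
```

```text
top [264.1852169  206.65506744] ((29.185216903686523, 29.655067443847656), (41.643009185791016, 42.98154067993164), 76.59352111816406) [ 0.49797303 -0.04535682  0.01      ] [ 0.49616804 -0.04562834  0.02      ]
scene [273.70870209 233.875103  ] ((28.708702087402344, 38.87510299682617), (24.390779495239258, 35.19686508178711), 85.87791442871094) [ 0.49596462 -0.04314987  0.01      ] [ 0.48746068 -0.03280521  0.02      ]
```

View pics/c0.png

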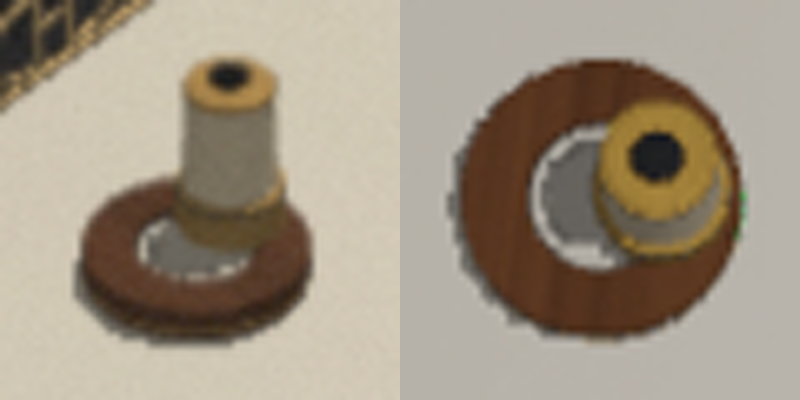

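The crops show the lamp on the rim's right side next to the green dots: dock centre at about (265,206), button at about (273,200) in the top view. Next I measure with colour masks.

```bash
cat >> h.py <<'E'
def blob(n,im,roi,f):
    x0,y0,x1,y1=roi;g=cv2.cvtColor(im[y0:y1,x0:x1],cv2.COLOR_BGR2HSV).astype(int)
    m=f(g[...,0],g[...,1],g[...,2]).astype(np.uint8)
    cs,_=cv2.findContours(m,0,1);k=max(cs,key=cv2.contourArea)
    return k.reshape(-1,2)+np.array([x0,y0]),cv2.contourArea(k)
brown=lambda h,s,v:((h<14)|(h>170))&(s>90)
dark=lambda h,s,v:(v<60)
def measure(rd,rs,t=None,s=None):
    out={}
    for n,im,r in(('top',t,rd),('scene',s,rs)):
        if im is None: continue
        k,A=blob(n,im,r,brown);h=cv2.convexHull(k)
        P=np.array([ray(n,p,.02 if n=='top' else .012)[:2] for p in h.reshape(-1,2)],np.float32)
        c,rad=cv2.minEnclosingCircle(P);out[n+'_dock']=(c,rad,P.mean(0))
        # button: dark blob in upper part of roi
        x0,y0,x1,y1=r;g=cv2.cvtColor(im[y0:y1,x0:x1],cv2.COLOR_BGR2HSV)
        nn,l,st,ce=cv2.connectedComponentsWithStats(((g[...,2]<60)).astype(np.uint8))
        out[n+'_dark']=[(int(st[i][4]),np.round(ce[i]+[x0,y0],2),np.round(ray(n,ce[i]+[x0,y0],.107),4),np.round(ray(n,ce[i]+[x0,y0],.103),4)) for i in range(1,nn) if st[i][4]>12]
    return out
E
python3 - <<'E'
from h import *
a=cv2.imread('pics/s0.png');b=cv2.imread('pics/t0.png')
for k,v in measure((235,177,295,237),(245,195,305,255),b,a).items():print(k,v)
for n,p,z in (('tum1',(377,230),0),('tum2',(431,232),0),('jig',(383,186),0),('bit',(418,182),0)):print(n,ray('top',p,z))
E
```

```text
top_dock ((0.4977473020553589, -0.04670737311244011), 0.05517709627747536, array([ 0.49396694, -0.04573952], dtype=float32))
top_dark [(42, array([273.17, 200.05]), array([ 0.4965, -0.0703,  0.107 ]), array([ 0.4973, -0.0703,  0.103 ]))]
scene_dock ((0.498545378446579, -0.0465051531791687), 0.05752996355295181, array([ 0.49816746, -0.04178926], dtype=float32))
scene_dark [(34, array([247.15, 201.18]), array([ 0.5882, -0.0237,  0.107 ]), array([ 0.5924, -0.0282,  0.103 ])), (50, array([273.14, 241.1 ]), array([0.393 , 0.0848, 0.107 ]), array([0.3963, 0.0808, 0.103 ]))]
tum1 [ 0.43120688 -0.3422735   0.        ]
tum2 [ 0.42307305 -0.48456389  0.        ]
jig [ 0.5497905  -0.36466743  0.        ]
bit [ 0.5589214  -0.45929571  0.        ]
```

```bash
echo '[{"sx":0.033, "sy":-0.0237}, {"sx":0.033, "sy":-0.0237}, {"sx":0.033, "sy":-0.0237}, {"sx":0.033, "sy":-0.0237}, {"sx":0.033, "sy":-0.0237}, {"sx":0.033, "sy":-0.0237}, {"sx":0.033, "sy":-0.0237}, {"sx":0.033, "sy":-0.0237}, {"sx":0.033, "sy":-0.0237}, {"sx":0.033, "sy":-0.0237}, {"sx":0.033, "sy":-0.0237}, {"sx":0.033, "sy":-0.0237}]' | python3 steer.py 0
echo '[{"drz":-0.1306}, {"drz":-0.1306}, {"drz":-0.1306}, {"drz":-0.1306}, {"drz":-0.1306}, {"drz":-0.1306}, {"drz":-0.1306}, {"drz":-0.1306}, {"drz":-0.1306}, {"dry":0.1}, {"dry":0.1}, {"dry":0.1}, {"dry":0.1}, {}, {}]' | python3 steer.py
cat >> h.py <<'E'
from scipy.spatial.transform import Rotation as Ro
def go(p,rpy):
    s=arm.state();R=Ro.from_euler('xyz',s['orientation']);T=Ro.from_euler('xyz',rpy)
    print('t',s['time_s'],'pos',s['tool_pos'],'rpy',s['orientation'])
    print('tip',np.array(s['tool_pos'])+R.apply([0,0,.073]))
    print('delta tool',R.inv().apply(np.array(p)-s['tool_pos']).round(4),'rotvec tool',(R.inv()*T).as_rotvec().round(4))
E
python3 - <<'E'
from h import *
T=Ro.from_euler('xyz',[np.pi,0,np.pi/2])*Ro.from_rotvec([0,.4,0]);r=T.as_euler('xyz');print(r,T.as_matrix()[:,2])
go([.4965,-.162,.097],r)
E
```

```text
time_s: 1.3
tool_pos: [0.4971, -0.16, 0.3037]
orientation: [-3.141, 0.0, 0.396]
contact_force: [-0.0, -0.2, 0.5]
gripper_width: -0.0002
gripper_force: 0.0
time_s: 2.8
tool_pos: [0.4966, -0.1619, 0.3033]
orientation: [-3.14, -0.398, 1.57]
contact_force: [-0.2, 0.6, -0.4]
gripper_width: -0.0
gripper_force: 0.0
[ 3.14159265 -0.4         1.57079633] [ 2.22044605e-16  3.89418342e-01 -9.21060994e-01]
t 2.8 pos [ 0.4965593  -0.16191949  0.30329299] rpy [-3.14037784 -0.39831556  1.56989888]
tip [ 0.49649603 -0.13360521  0.2360078 ]
delta tool [-0.0801  0.0002  0.1901] rotvec tool [-0.0009  0.0017 -0.0008]
```

```bash
echo '[{"sx":-0.016, "sz":0.038}, {"sx":-0.016, "sz":0.038}, {"sx":-0.016, "sz":0.038}, {"sx":-0.016, "sz":0.038}, {"sx":-0.0161, "sz":0.0381}, {}, {}]' | python3 steer.py
python3 - <<'E'
from h import *
r=[np.pi,-.4,np.pi/2]
go([.4965,-.162,.097],r)
w=arm.read_camera('wrist');s=arm.read_camera('scene');t=arm.read_camera('top')
cv2.imwrite('pics/w1.png',w);cv2.imwrite('pics/s1.png',s);cv2.imwrite('pics/t1.png',t)
c1=cv2.resize(s[190:250,245:305],(400,400),interpolation=2);c2=cv2.resize(t[177:237,235:295],(400,400),interpolation=2)
cv2.imwrite('pics/c1.png',np.vstack([np.hstack([c1,c2])[:,:800]]))
print(ray('scene',(279.1,205.8),.107))
E
```

```text
time_s: 3.5
tool_pos: [0.4971, -0.1602, 0.0987]
orientation: [-3.142, -0.4, 1.573]
contact_force: [0.2, 0.2, -0.8]
gripper_width: -0.0001
gripper_force: 0.0
t 3.5 pos [ 0.49714426 -0.16018193  0.09866656] rpy [-3.1415736  -0.39988652  1.5733732 ]
tip [ 0.49706963 -0.13176212  0.03142588]
delta tool [-0.0023 -0.0006  0.0008] rotvec tool [-0.001   0.0001  0.0024]
[ 0.49318478 -0.066872    0.107     ]
```

View pics/w1.png

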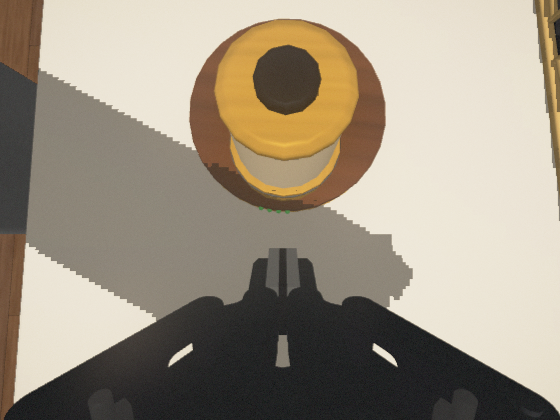

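View pics/c1.png

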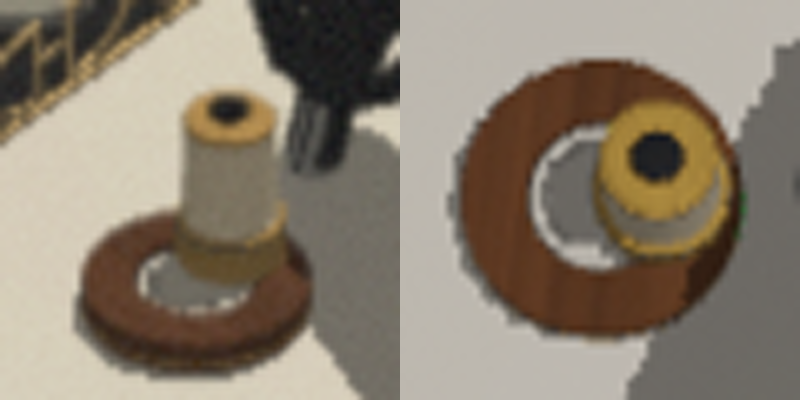

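Wrist view: dock centred near (287,115), button at (287,79), closed fingers at (283,265), all in line and clear of the lamp. The other views show the lamp untouched. Next I use the wrist camera for the lateral alignment.

```bash
cat >> h.py <<'E'
def wristm(w,i,zb=.107):
    hsv=cv2.cvtColor(w,cv2.COLOR_BGR2HSV).astype(int);H,S,V=hsv[...,0],hsv[...,1],hsv[...,2]
    m=((S>80)&(np.arange(420)[:,None]<235)&(abs(np.arange(560)[None]-285)<140)).astype(np.uint8)
    m=cv2.morphologyEx(m,cv2.MORPH_OPEN,np.ones((5,5)))
    k=max(cv2.findContours(m,0,1)[0],key=cv2.contourArea).reshape(-1,2)
    P=np.array([ray('wrist',p,.02,i)[:2] for p in k],np.float32)
    left=P[P[:,1]<-.02]
    from scipy.optimize import least_squares
    f=least_squares(lambda q:np.hypot(*(P-q[:2]).T)-.056,[.498,-.047],loss='soft_l1',f_scale=.001).x
    d=((V<60)&(np.arange(420)[:,None]<200)&(abs(np.arange(560)[None]-285)<80)).astype(np.uint8)
    n,l,st,ce=cv2.connectedComponentsWithStats(d);j=1+np.argmax(st[1:,4])
    print('wrist dock',f,'minx maxx',P[:,0].min(),P[:,0].max(),'button',ce[j],st[j],ray('wrist',ce[j],zb,i))
E
python3 - <<'E'
from h import *
i=arm.camera_info('wrist');wristm(cv2.imread('pics/w1.png'),i)
s=arm.state();print(proj('wrist',np.array(s['tool_pos'])+Ro.from_euler('xyz',s['orientation']).apply([0,0,.073]),i))
E
```

```text
Traceback (most recent call last):
  File "h.py", line 44, in wristm
    n,l,st,ce=cv2.connectedComponentsWithStats(d);j=1+np.argmax(st[1:,4])
                                                      ~~~~~~~~~^^^^^^^^^^
ValueError: attempt to get argmax of an empty sequence
```

```bash
python3 - <<'E'
import cv2
w=cv2.imread('pics/w1.png');print(cv2.cvtColor(w,cv2.COLOR_BGR2HSV)[79,287])
E
sed -i 's/d=((V<60)/d=((V<80)\&(S<120)/' h.py
python3 - <<'E'
from h import *
i=arm.camera_info('wrist');wristm(cv2.imread('pics/w1.png'),i)
s=arm.state();print(proj('wrist',np.array(s['tool_pos'])+Ro.from_euler('xyz',s['orientation']).apply([0,0,.073]),i))
E
```

```text
[12 77 66]
wrist dock [ 0.50079231 -0.04946216] minx maxx 0.44561082 0.55600065 button [286.35431442  78.23729314] [ 253   46   67   69 3384] [ 0.49875966 -0.07255011  0.107     ]
[283.36918697 264.05878015]
```

```bash
echo '[{"sx":0.0028, "sy":0.0005, "sz":0.0012}, {"sx":0.0028, "sy":0.0005, "sz":0.0012}, {"sx":0.0028, "sy":0.0005, "sz":0.0012}, {"sx":0.0028, "sz":0.0012}, {"sx":0.0028, "sz":0.0012}, {"sx":0.0028, "sz":0.0012}, {"sx":0.0018, "sz":0.0008}, {"sx":0.0018, "sz":0.0008}, {"sx":0.0018, "sy":0.0001, "sz":0.0008}, {"sx":0.0018, "sy":0.0002, "sz":0.0008}, {"sx":0.0018, "sy":0.0002, "sz":0.0008}, {"sx":0.0018, "sy":0.0002, "sz":0.0008}, {}]' | python3 steer.py
python3 - <<'E'
from h import *
go([.4965,-.162,.097],[np.pi,-.4,np.pi/2])
i=arm.camera_info('wrist');w=arm.read_camera('wrist');wristm(w,i);cv2.imwrite('pics/w2.png',w)
t=arm.read_camera('top');print(measure((235,177,295,237),0,t)['top_dark'])
E
```

```text
time_s: 4.95
tool_pos: [0.4991, -0.1312, 0.0975]
orientation: [3.141, -0.4, 1.571]
contact_force: [0.4, -1.9, 1.4]
gripper_width: 0.0003
gripper_force: 0.8
t 4.95 pos [ 0.49910546 -0.13115305  0.09750195] rpy [ 3.14104792 -0.39986066  1.57137807]
tip [ 0.49912869 -0.10273487  0.03026055]
delta tool [-0.0286 -0.0026 -0.0115] rotvec tool [0.0003 0.0001 0.0005]
wrist dock [ 0.49904762 -0.04684609] minx maxx 0.44431296 0.5537592 button [280.07945042 155.56959379] [ 245  123   70   70 3348] [ 0.4978425  -0.06557822  0.107     ]
[(422, array([284.51, 206.92]), array([ 0.4788, -0.0978,  0.107 ]), array([ 0.4795, -0.0979,  0.103 ])), (41, array([271.24, 200.  ]), array([ 0.4967, -0.0656,  0.107 ]), array([ 0.4975, -0.0655,  0.103 ]))]
```

Lamp has moved about 5 mm under a 2 N push and the geometry is consistent. Continuing.

```bash
echo '[{"sx":0.0018, "sy":0.0001, "sz":0.0008}, {"sx":0.0018, "sy":0.0001, "sz":0.0008}, {"sx":0.0018, "sy":0.0001, "sz":0.0008}, {"sx":0.0018, "sy":0.0001, "sz":0.0008}, {"sx":0.0018, "sy":0.0001, "sz":0.0008}, {"sx":0.0018, "sy":0.0001, "sz":0.0008}, {}]' | python3 steer.py
python3 - <<'E'
from h import *
go([.4965,-.162,.097],[np.pi,-.4,np.pi/2])
i=arm.camera_info('wrist');w=arm.read_camera('wrist');wristm(w,i);cv2.imwrite('pics/w3.png',w)
s=arm.read_camera('scene');t=arm.read_camera('top');print(measure((235,177,295,237),0,t)['top_dark'])
cv2.imwrite('pics/c3.png',np.hstack([cv2.resize(s[190:250,245:305],(400,400),interpolation=2),cv2.resize(t[177:237,235:295],(400,400),interpolation=2)]))
E
```

```text
time_s: 5.75
tool_pos: [0.4993, -0.1185, 0.0969]
orientation: [-3.141, -0.401, 1.572]
contact_force: [-0.3, -1.0, -0.3]
gripper_width: -0.0
gripper_force: 0.3
t 5.75 pos [ 0.49927215 -0.11853349  0.09692224] rpy [-3.14092164 -0.40084602  1.57196743]
tip [ 0.49918981 -0.09004916  0.02970888]
delta tool [-0.04   -0.0028 -0.017 ] rotvec tool [-0.0011 -0.0008  0.0011]
wrist dock [ 0.4993228  -0.02952103] minx maxx 0.44434023 0.55375665 button [285.13933287 137.53578874] [ 250  104   69   66 2878] [ 0.49931499 -0.04805777  0.107     ]
[(759, array([283.39, 204.82]), array([ 0.4841, -0.0952,  0.107 ]), array([ 0.4848, -0.0952,  0.103 ])), (82, array([251.32, 204.39]), array([ 0.4867, -0.0165,  0.107 ]), array([ 0.4875, -0.0163,  0.103 ])), (37, array([263.51, 199.76]), array([ 0.4977, -0.0466,  0.107 ]), array([ 0.4985, -0.0465,  0.103 ]))]
```

View pics/c3.png

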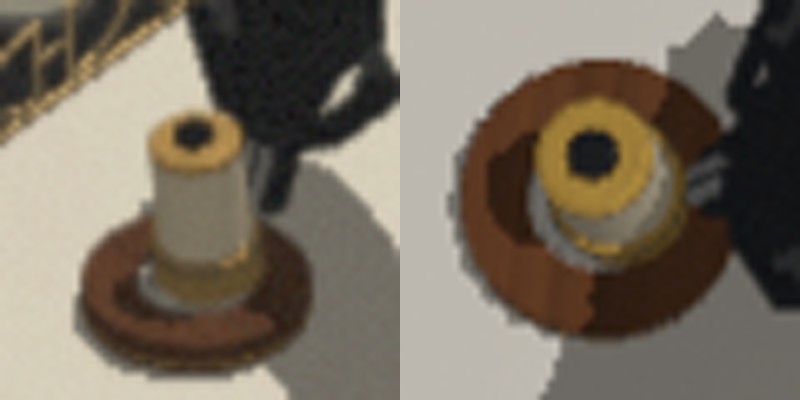

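The lamp leans into the well as expected (both views), with the dock unmoved. About 6 mm of tip travel remains.

```bash
echo '[{"sx":0.0009, "sz":0.0004}, {"sx":0.0009, "sz":0.0004}, {"sx":0.0009, "sz":0.0004}, {"sx":0.0009, "sz":0.0004}, {}]' | python3 steer.py
python3 - <<'E'
from h import *
go([.4965,-.162,.097],[np.pi,-.4,np.pi/2])
t=arm.read_camera('top');print(measure((235,177,275,237),0,t)['top_dark']);cv2.imwrite('pics/t4.png',t)
E
```

```text
time_s: 6.4
tool_pos: [0.4995, -0.1152, 0.097]
orientation: [-3.142, -0.4, 1.571]
contact_force: [1.5, -1.3, -0.8]
gripper_width: 0.0002
gripper_force: 0.5
t 6.4 pos [ 0.49945719 -0.11521085  0.09700801] rpy [-3.14150581 -0.40024853  1.57137922]
tip [ 0.49943427 -0.08676661  0.02977762]
delta tool [-0.0431 -0.003  -0.0182] rotvec tool [-0.0003 -0.0002  0.0005]
[(20, array([273.3, 193.5]), array([ 0.513 , -0.0709,  0.107 ]), array([ 0.5138, -0.0709,  0.103 ])), (91, array([250.48, 205.43]), array([ 0.4842, -0.0144,  0.107 ]), array([ 0.4849, -0.0142,  0.103 ])), (41, array([262.24, 200.  ]), array([ 0.4972, -0.0435,  0.107 ]), array([ 0.498 , -0.0433,  0.103 ])), (129, array([268.22, 221.37]), array([ 0.4438, -0.0573,  0.107 ]), array([ 0.4444, -0.0572,  0.103 ]))]
```

```bash
echo '[{"sx":0.0009, "sz":0.0004}, {"sx":0.0009, "sz":0.0004}, {}]' | python3 steer.py
python3 - <<'E'
from h import *
go([.4965,-.162,.097],[np.pi,-.4,np.pi/2])
s=arm.read_camera('scene');t=arm.read_camera('top');print(measure((235,177,275,237),0,t)['top_dark'])
cv2.imwrite('pics/c5.png',np.hstack([cv2.resize(s[190:250,245:305],(400,400),interpolation=2),cv2.resize(t[177:237,235:295],(400,400),interpolation=2)]))
E
```

```text
time_s: 6.75
tool_pos: [0.4995, -0.1133, 0.097]
orientation: [-3.142, -0.4, 1.571]
contact_force: [-0.0, -0.7, -1.3]
gripper_width: 0.0001
gripper_force: 0.5
t 6.75 pos [ 0.49947254 -0.11325819  0.09700244] rpy [-3.14157736 -0.40018266  1.5714826 ]
tip [ 0.49945191 -0.08481837  0.02977018]
delta tool [-0.0449 -0.003  -0.019 ] rotvec tool [-0.0003 -0.0002  0.0006]
[(28, array([273.04, 193.61]), array([ 0.5127, -0.0703,  0.107 ]), array([ 0.5135, -0.0702,  0.103 ])), (91, array([250.48, 205.43]), array([ 0.4842, -0.0144,  0.107 ]), array([ 0.4849, -0.0142,  0.103 ])), (40, array([262.38, 199.95]), array([ 0.4973, -0.0438,  0.107 ]), array([ 0.4981, -0.0437,  0.103 ])), (138, array([267.93, 221.27]), array([ 0.444 , -0.0566,  0.107 ]), array([ 0.4446, -0.0565,  0.103 ]))]
```

View pics/c5.png

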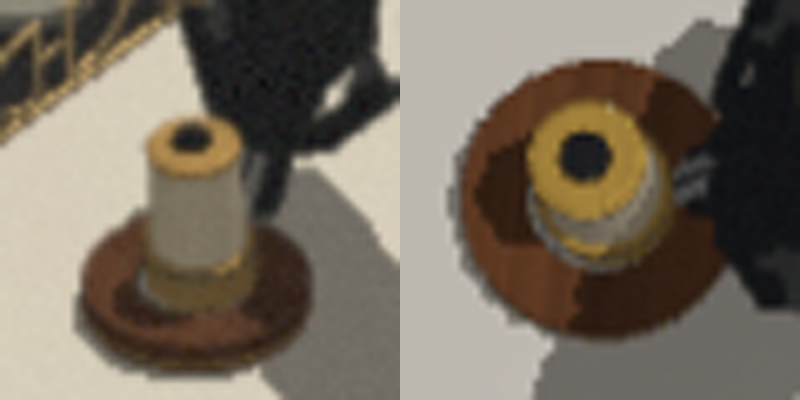

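The lamp still leans a little (cap at crop (588,158), collar centre about (605,215)). Dock unmoved. A couple of millimetres more.

```bash
echo '[{"sx":0.0009, "sz":0.0004}, {"sx":0.0009, "sz":0.0004}, {}]' | python3 steer.py
python3 - <<'E'
from h import *
go([.4965,-.162,.097],[np.pi,-.4,np.pi/2])
t=arm.read_camera('top');print(measure((235,177,275,237),0,t)['top_dark'][2])
E
```

```text
time_s: 7.15
tool_pos: [0.4995, -0.1113, 0.097]
orientation: [-3.142, -0.4, 1.572]
contact_force: [-0.2, -0.9, -0.6]
gripper_width: -0.0003
gripper_force: 0.5
t 7.15 pos [ 0.49946695 -0.11126651  0.09697463] rpy [-3.14155203 -0.40018698  1.57150462]
tip [ 0.49944384 -0.0828264   0.02974249]
delta tool [-0.0467 -0.003  -0.0198] rotvec tool [-0.0003 -0.0002  0.0007]
(36, array([263.17, 200.17]), array([ 0.4967, -0.0457,  0.107 ]), array([ 0.4975, -0.0456,  0.103 ]))
```

```bash
echo '[{"sx":-0.0046, "sz":-0.002}, {"sx":-0.0138, "sz":-0.0058}, {"sx":-0.0184, "sz":-0.0078}, {"sx":-0.0184, "sz":-0.0078}, {"sx":0.0156, "sz":-0.0368}, {"sx":0.0156, "sz":-0.0368}, {"sx":0.0156, "sz":-0.0368}, {}]' | python3 steer.py
python3 - <<'E'
from h import *
go([.4975,-.046,.103+.073+.03],[np.pi,0,np.pi/2])
s=arm.read_camera('scene');t=arm.read_camera('top');m=measure((235,177,285,237),(245,195,305,255),t,s);print(m['top_dark'],m['top_dock'],m['scene_dock'])
cv2.imwrite('pics/c6.png',np.hstack([cv2.resize(s[190:250,245:305],(400,400),interpolation=2),cv2.resize(t[177:237,235:295],(400,400),interpolation=2)]))
E
```

```text
time_s: 8.0
tool_pos: [0.5018, -0.1742, 0.2226]
orientation: [3.132, -0.395, 1.573]
contact_force: [0.9, -0.8, -0.2]
gripper_width: -0.0
gripper_force: 0.0
t 8.0 pos [ 0.50182942 -0.17422231  0.2226453 ] rpy [ 3.1323352  -0.39539273  1.57262566]
tip [ 0.50245377 -0.14610487  0.15528047]
delta tool [ 0.1119 -0.0047  0.0647] rotvec tool [ 0.0088 -0.3954 -0.    ]
[(324, array([277.07, 211.47]), array([ 0.4679, -0.0794,  0.107 ]), array([ 0.4685, -0.0794,  0.103 ])), (78, array([251.23, 205.18]), array([ 0.4848, -0.0162,  0.107 ]), array([ 0.4855, -0.016 ,  0.103 ])), (38, array([263.79, 200.16]), array([ 0.4967, -0.0473,  0.107 ]), array([ 0.4975, -0.0471,  0.103 ]))] ((0.497495174407959, -0.0467519648373127), 0.05541267618536949, array([ 0.4970565 , -0.03990616], dtype=float32)) ((0.49734047055244446, -0.045960474759340286), 0.05856926366686821, array([ 0.4942605 , -0.04119142], dtype=float32))
```

View pics/c6.png

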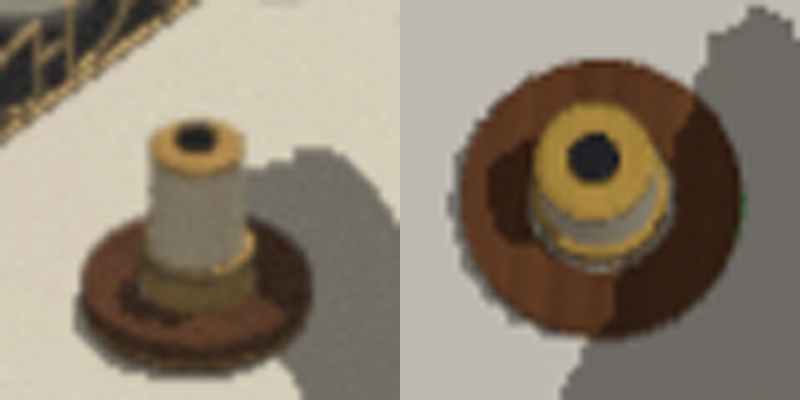

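```bash
echo '[{"drx":0.009, "dry":-0.132}, {"dry":-0.132}, {"dry":-0.132}, {}, {"sx":0.0318, "sy":-0.0011, "sz":0.0042}, {"sx":0.0318, "sy":-0.0011, "sz":0.0042}, {"sx":0.0318, "sy":-0.0011, "sz":0.0042}, {"sx":0.0318, "sy":-0.001, "sz":0.0042}, {}, {}]' | python3 steer.py
python3 - <<'E'
from h import *
go([.4975,-.047,.103+.073+.004],[np.pi,0,np.pi/2])
print('seated pred scene',proj('scene',[.498,-.047,.103]),'on rim',proj('scene',[.498,-.047,.107]),'obs 273.8 210.1')
print(arm.state()['contact_force'])
E
```

```text
time_s: 9.1
tool_pos: [0.4942, -0.0448, 0.1996]
orientation: [-3.13, -0.007, 1.574]
contact_force: [1.1, -0.5, -0.1]
gripper_width: 0.0004
gripper_force: 0.0
t 9.1 pos [ 0.49424254 -0.0448224   0.19964479] rpy [-3.13007834 -0.00686888  1.57381077]
tip [ 0.49340051 -0.04432354  0.12665135]
delta tool [-0.0023  0.0035  0.0196] rotvec tool [-0.0115 -0.0069  0.0031]
seated pred scene [273.88756012 209.08293114] on rim [273.88357117 208.01636446] obs 273.8 210.1
[ 1.08715257 -0.47670101 -0.11918775]
```

```bash
echo '[{"sx":-0.0023, "sy":0.0035, "sz":0.004, "drx":-0.0115, "dry":-0.007}, {"sz":0.005}, {"sz":0.005}, {"sz":0.004}, {}, {}]' | python3 steer.py
python3 - <<'E'
from h import *
go([.4975,-.047,.103+.073-.0035],[np.pi,0,np.pi/2]);print(arm.state()['contact_force'])
E
```

```text
time_s: 9.7
tool_pos: [0.4981, -0.0464, 0.1826]
orientation: [3.139, 0.003, 1.574]
contact_force: [0.4, 0.4, -0.3]
gripper_width: 0.0001
gripper_force: 0.0
t 9.7 pos [ 0.49811411 -0.04641955  0.18255897] rpy [3.13886008e+00 2.73618107e-03 1.57419270e+00]
tip [ 0.49831426 -0.04661861  0.10955951]
delta tool [-0.0006 -0.0006  0.0101] rotvec tool [0.0027 0.0027 0.0034]
[ 0.38104025  0.42992955 -0.31390165]
```

Tip is 6.5 mm above the button. Lower it slowly.

```bash
echo '[{"sz":0.001}, {"sz":0.001}, {"sz":0.001}, {"sz":0.001}, {"sz":0.001}, {"sz":0.001}, {"sz":0.001}, {"sz":0.0005}, {}]' | python3 steer.py
python3 -c "
from h import *
go([.4975,-.047,.103+.073-.0035],[np.pi,0,np.pi/2])"
```

```text
time_s: 10.6
tool_pos: [0.4982, -0.0464, 0.1751]
orientation: [3.139, 0.003, 1.574]
contact_force: [0.0, 0.1, 0.3]
gripper_width: 0.0004
gripper_force: 0.0
t 10.6 pos [ 0.49820792 -0.0464078   0.17514065] rpy [3.13856514e+00 2.88928861e-03 1.57421323e+00]
tip [ 0.49842965 -0.04661796  0.10214129]
delta tool [-0.0006 -0.0007  0.0026] rotvec tool [0.003  0.0029 0.0034]
```

```bash
for k in 1; do echo '[{"sz":0.0005}, {"sz":0.0005}, {"sz":0.0005}, {}]' | python3 steer.py; done
```

```text
time_s: 11.0
tool_pos: [0.4983, -0.0464, 0.1738]
orientation: [3.138, 0.003, 1.574]
contact_force: [0.2, -0.5, 2.8]
gripper_width: 0.0007
gripper_force: 1.3
```

```bash
echo '[{"sz":0.0005}, {"sz":0.0005}, {"sz":0.0005}, {}, {}]' | python3 steer.py
```

```text
time_s: 11.5
tool_pos: [0.4983, -0.0464, 0.1722]
orientation: [3.138, 0.003, 1.574]
contact_force: [-0.3, 0.6, 2.6]
gripper_width: 0.0001
gripper_force: 1.7
```

```bash
echo '[{"sz":0.0005}, {"sz":0.0005}, {}, {}]' | python3 steer.py; python3 -c "
from h import *
print(arm.state()['contact_force'])"
```

```text
time_s: 11.9
tool_pos: [0.4984, -0.0465, 0.1714]
orientation: [3.138, 0.003, 1.574]
contact_force: [0.1, -0.2, 5.8]
gripper_width: 0.0002
gripper_force: 2.9
[ 0.10118101 -0.22014671  5.75806444]
```

```bash
echo '[{"sz":0.0004}, {}, {}]' | python3 steer.py; echo '[{"sz":-0.001}, {"sz":-0.002}, {"sz":-0.004}, {"sz":-0.01}, {"sz":-0.03}, {"sz":-0.04}, {"sx":-0.04}, {"sx":-0.05}, {"sx":-0.05}, {}, {}, {}]' | python3 steer.py
python3 - <<'E'
from h import *
s=arm.read_camera('scene');t=arm.read_camera('top');m=measure((235,177,285,237),(245,195,305,255),t,s);print(m['top_dark'],m['top_dock'],m['scene_dock'])
cv2.imwrite('pics/c7.png',np.hstack([cv2.resize(s[190:250,245:305],(400,400),interpolation=2),cv2.resize(t[177:237,235:295],(400,400),interpolation=2)]))
E
```

```text
time_s: 12.2
tool_pos: [0.4985, -0.0465, 0.1714]
orientation: [3.138, 0.003, 1.574]
contact_force: [-0.9, 0.3, 8.4]
gripper_width: -0.0
gripper_force: 4.2
time_s: 13.4
tool_pos: [0.4986, -0.1848, 0.2584]
orientation: [3.139, 0.002, 1.576]
contact_force: [0.8, 0.7, 0.4]
gripper_width: -0.0004
gripper_force: 0.0
[(826, array([263.9 , 206.01]), array([ 0.4821, -0.0473,  0.107 ]), array([ 0.4828, -0.0472,  0.103 ])), (50, array([263.6, 200.4]), array([ 0.4961, -0.0468,  0.107 ]), array([ 0.4969, -0.0467,  0.103 ]))] ((0.49722662568092346, -0.04712546989321709), 0.05497881397604942, array([ 0.49925172, -0.04242608], dtype=float32)) ((0.49491721391677856, -0.046958375722169876), 0.057833459228277206, array([ 0.4888909 , -0.04495616], dtype=float32))
```

View pics/c7.png

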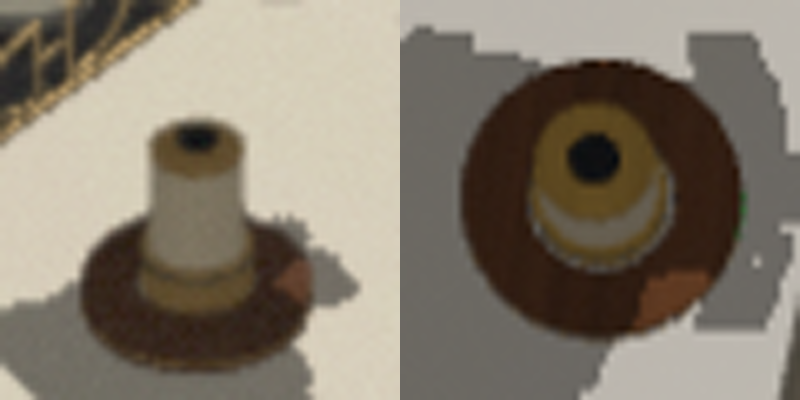

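The lamp stands level in the well with its button at crop (593,157), as before the press. The dock is unmoved, and the press met the hard stop at 8.4 N. Arm is clear, so I hand in.

```bash
python3 -c "
from plant import arm
print(arm.sign_off())"
```

```text
the job is handed in; nothing more can be done
None
```

The lamp is seated level in the dock's well and its button was pressed to the stop (8.4 N) and released; the dock has not visibly moved, the arm is clear, and the job is handed in at about 13.5 s, with no verdict returned.

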